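# Throw the lock-out bolt through its slotted disc

## Robot

A 6-joint arm with a two-finger parallel gripper is mounted at the origin on a cart in front of the work surface, level with it; the furniture and walls round the work are solid. World frame = base frame: x ahead of the robot, y to its left, z up, the work surface at z = 0. Lengths are in mm, angles in rad, forces in N, time in s.
With the tool pointing down it reaches from about 350 to 775 mm from the base axis. Payload 7.3 kg.
Tool frame: the origin (TCP) lies midway between the tips of the shut fingers; the grasp point (between the pads) lies 19 mm behind it; z points along the fingers, y is the line along which they close (so a half turn about z gives the same grasp; the last joint's range is limited). The gripper opens to 92 mm and grips with 3 to 60 N. Pads are 19 mm wide; open, the fingers measure 130 mm over their backs; the gripper's body (75 mm by 190 mm) begins 47 mm behind the grasp point.
Start: joints at [-1.446, 0.342, 1.524, -0, 1.275, -0.146], TCP at [140.461, -505.884, 200.141] pointing down, gripper open.
Joint ranges: [-2.53, 2.53], [-0.77, 2.02], [0.04, 2.7], [-1, 4.14], [0.28, 2.66], [-3.11, 3.11]. Speed limits (rad/s): [2.57, 2.57, 3.14, 3.14, 3.14, 3.14].

## Interface

Orientations are given as [roll, pitch, yaw] about the fixed x, y, z axes, in that order (R = Rz(yaw) Ry(pitch) Rx(roll)).
In Python, from plant import bot gives the robot as it stands.
- The arm moves only by the tool jog_arm, never from a script. Its arguments are lists of equal length, an entry for each row: "dp": the shift along the tool's x, y, z in m, a list of three; "twist": the turn about the tool's z in degrees. A call has 1 to 10 rows; each row shifts and turns the commanded pose from where the row before left it, along the tool's axes as they then stand; what a row does not reach is not made up. A row lasts 1/8 s, in which the tool goes at most 62.5 mm and 10.7 degrees, less where a joint would pass 70% of its speed; a pose out of reach is approached as far as the arm can. A call is refused whole if a number of a shift passes 0.0625 or a number of a turn 10.7, either way. A call with a gripper value outside its range is refused whole. "jaw" is the finger opening in m, from 0 to 0.0918, set as the call begins (left out, the last holds). The fingers move at their own pace and stop on an object; the grip force is fixed at half the most. Time passes only in rows, so rows that do not move let the fingers close. It gives the time, the measured TCP pose, the force, the opening and the grip force at its end, in the units of the state.
- bot.get_obs(): the state, without advancing time (a new reading comes with each control period).
- bot.capture(name): name is "side" or "top"; returns the picture (400x640x3 uint8, blue, green, red); there is no depth.
- bot.camera_params(name): a dict with "fx", "fy", "cx", "cy" (pixels), "k1" (the pictures are not rectified: a ray, as slopes to the right and down, at radius r is drawn at 1 + k1 r^2 times it, then the intrinsics apply), "R" (3x3) and "t" (3): a world point X has camera coordinates R X + t. Camera axes: x right, y down, z forward; pixel columns grow to the right and rows downward; lengths in mm; the calibration is good to about 2 mm. A picture is of the moment at which its call begins. camera_params takes no time and is no camera call.
- bot.close_job(): hands the job in; it is judged then, once.
Trained networks look in the newest picture that a camera, given by its name, has taken for a name from the list of things; names that differ only in an ending like _2 or _b are one class to them, and where a whole thing is asked for, a point or a joint stands for the part that bears it (a point fixed in the world has none). Each returns a list of dicts, best first, with "confidence" (0 to 1); they miss things now and then, are a little off and sometimes report something else, mostly with a low value. They report only what shows in the picture. A call takes as long as a camera call.
- bot.find_in(camera, label): "bbox" ([centre column, centre row, width, height] in pixels, round what is visible of it).
- bot.masks_of(camera, label): "pixels" (400x640 bool, what is visible of it) and "bbox" ([centre column, centre row, width, height] in pixels, round what is visible of it).
The state is a dict: "time": time; "joint_positions": joint angles; "dq": joint speeds; "tau": joint torques, N m; "tool_pos": TCP position; "tcp_rot": TCP orientation; "contact_force": force on the tool from outside, world axes, zero at the start; "moment": the same for the moment, N m; "grip_width": finger opening in mm; "finger_force": force on a finger pad.
Only numpy, scipy, OpenCV 4.12 (cv2) and the standard library are available. Lean on these libraries where they do the work, as an engineer would, in place of code of your own. Each camera call takes 0.05 s, during which the arm holds its last target. There are 200 camera calls.

## Task

Set the lock-out bolt on the worktop so that its padlock can be fitted: turn the slotted disc by pushing its peg sideways until the slot lines up with the bar, then push the bar by its upright tab through the disc until it is fully home in the keeper at the far end. Either way round of the slot will do. Only push: do not lift the bar out of its channel, and leave the pots, the padlock and the tape roll standing about it where they are.

Things in the scene. Friction and masses are not known exactly. Their poses are not given: they have to be found in the camera images.
- bolt_base: Fixed bolt assembly: steel base plate 300 x 110 x 8 mm lying on the worktop. Origin on the disc's vertical axis, at worktop height; x runs along the bar in the direction in which it is pushed, z up. The plate spans x -215 to +85, y -55 to +55 mm; on its centre line lie channel, slotted disc (radius 36 mm) and keeper. Yaw varies; it never moves.
- lock_disc (a joint): Turn of the slotted disc about the vertical axis through the base's origin, rad, counterclockwise from above. At 0 and at pi (3.14) the slot lines up with the bar (either will do); limits -0.45 and 3.59, no detent or stop at the aligned places. It stays where it is left; about 2 N on the peg turns it.
- disc_slot (a point): Centre of the slotted disc's top (z 30 mm): aluminium, 72 mm across, cut through the middle down to a dark floor by one straight open-topped slot 20 mm wide, with flared mouths, running along this point's x axis. The disc's halves stop the bar unless the slot is lined up with it.
- disc_peg (a point): Centre of the top (z 62 mm) of the round upright peg that turns the disc: 11 mm in diameter, standing 24 mm from the disc's axis, square to the slot, with a 16 mm foot ring up to z 33 mm. Free for pushing from z 36 to 62 mm.
- lock_bar: Loose steel bar in the channel: shaft 14 x 14 mm, 138 mm long overall, about 0.22 kg, 2 mm clear of each rail. Origin at mid-length on its underside; x points to the nose. 1 to 2 N slide it. At its tail an upright tab 10 mm thick, 26 mm wide, top at world z 60 mm. It starts with its nose 40 to 56 mm short of the disc's axis; fully home it has been pushed 104 to 120 mm.
- bar_nose (a point): Centre of the bar's nose (tapered over its last 11 mm from 14 to 6 mm wide). Fully home it touches point keeper_end.
- bar_tab (a point): Centre of the tab's back face, the face to push on: 69 mm behind the bar's origin, at world z 48 mm. The face is free above the rails, z 28 to 60 mm.
- keeper_end (a point): The end wall inside the keeper's socket, 64 mm beyond the disc's axis, z 17 mm: the bar's nose stops here. The keeper is a steel block 40 to 77 mm beyond the axis, 44 mm wide, top at z 31 mm, its socket 20 mm wide, facing the disc.
- sample_pot_0: Bystander: sample pot with white lid, 50 mm across, 66 mm high, loose, on the worktop beside the base plate. Origin under its centre.
- sample_pot_2: Bystander: another sample pot, pink body and white lid, 50 mm across, 66 mm high, loose, beside the plate. Origin under its centre.
- padlock: Bystander: red padlock lying flat, 76 x 38 x 20 mm, loose, beside the plate.
- tape_1: Bystander: roll of tape lying flat, 100 mm across, 25 mm high, loose, beside the plate. Origin under its centre.
- strap (a point): Top centre (z 30 mm) of the low strap over the channel, 50 mm before the disc's axis: 16 mm along the bar, 46 mm across, screw heads up to z 32.5 mm. The channel is open above behind it, to 210 mm before the axis: floor z 10 mm, two rails 8 mm thick, 18 mm apart, tops at z 26 mm.

How it is judged (in metres and radians):
On the way:
1. the disc's slot is lined up with the bar (angle between the x axis of disc_slot and the x axis of bolt_base, either way round below 0.15 rad), for 0.2 s.
At the end, for the whole second after the job is handed in: The slot is within 0.15 rad of the bar's direction (either way round), the bar lies flat in its channel through the disc with its nose within 6 mm of the keeper's end wall and at rest (angle between the x axis of disc_slot and the x axis of bolt_base, either way round below 0.15 rad and x of bar_nose in the frame of bolt_base above 0.058 m and y of bar_nose in the frame of bolt_base between -0.006 and 0.006 m and height (world z) of bar_nose below 0.023 m and angle between lock_bar's own z axis and vertical below 0.08 rad and linear speed of lock_bar below 0.02 m/s); the robot touches nothing.
It fails at once if the bar is lifted (nose or tab more than 12 mm up) (height (world z) of bar_nose above 0.029 m or height (world z) of bar_tab above 0.06 m).
It fails at once if a bystander is carried or knocked more than 20 mm: sample pot 0 (distance of sample_pot_0 from where it was at the start of the episode above 0.02 m).
It fails at once if a bystander is carried or knocked more than 20 mm: sample pot 2 (distance of sample_pot_2 from where it was at the start of the episode above 0.02 m).
It fails at once if a bystander is carried or knocked more than 20 mm: padlock (distance of padlock from where it was at the start of the episode above 0.02 m).
It fails at once if a bystander is carried or knocked more than 20 mm: tape 1 (distance of tape_1 from where it was at the start of the episode above 0.02 m).
It also fails if it takes over 48 s, if anything falls off the work surface, if the arm or the gripper's body presses on something with over 40 N, if the wrist force passes 120 N, or if a joint passes its speed limit or range.

## Working session

There is one attempt and no reset: what is moved stays moved. The work goes in short steps, Python scripts to look and compute and a tool call to move; the robot and the scene stay as the last step left them, time stands still between calls to the robot, and variables do not carry over. Pictures are saved under pics/ and viewed, at most 10 in all, crops included, and the job is handed in when it is done.

Besides the shell and the picture viewer there is one more tool, called after "Emit:" by a JSON object that holds its "name" and its "arguments", one argument or row to a line. jog_arm: Moves the arm, as the interface text tells. Its arguments: {"type":"object","properties":{"dp":{"type":"array"},"twist":{"type":"array"},"jaw":{"type":"number"}},"required":["dp","twist"]}

```bash
mkdir -p pics; cat > h.py <<'E'
import numpy as np, cv2
from plant import bot
def cam(n):
    p=bot.camera_params(n); return p,np.array(p["R"]),np.array(p["t"])
def proj(n,X):
    p,R,t=cam(n); c=np.atleast_2d(X)@R.T+t; s=c[:,:2]/c[:,2:]; s=s*(1+p["k1"]*(s**2).sum(1,keepdims=True))
    return s*[p["fx"],p["fy"]]+[p["cx"],p["cy"]]
def ray(n,uv,z):
    p,R,t=cam(n); d=(np.atleast_2d(uv)-[p["cx"],p["cy"]])/[p["fx"],p["fy"]]; s=d.copy()
    for _ in range(20): s=d/(1+p["k1"]*(s**2).sum(1,keepdims=True))
    D=np.c_[s,np.ones(len(s))]@R; C=-R.T@t; return C+D*((z-C[2])/D[:,2:])
E
python3 - <<'E'
from h import *
for n in("top","side"):
    im=bot.capture(n); cv2.imwrite(f"pics/{n}0.png",im)
    p,R,t=cam(n); print(n,-R.T@t,p["fx"],p["k1"])
    for l,z in(("disc_peg",62),("disc_slot",30),("bar_tab",48),("bar_nose",17),("strap",30),("keeper_end",31),("sample_pot_0",66),("padlock",20),("tape_1",25)):
        for d in bot.find_in(n,l)[:2]:
            print(l,round(d["confidence"],2),np.round(d["bbox"]),ray(n,d["bbox"][:2],z)[0].round())
o=bot.get_obs();print(o["time"],o["tool_pos"],o["tcp_rot"])
E
```

```text
top [405.31676797  51.9878893  913.59748547] 449.4493175454621 -0.07606435429165252
disc_peg 0.81 [337. 214.  30.  33.] [542.  37.  62.]
disc_peg 0.44 [398. 201.  62.  21.] [569. -80.  62.]
disc_slot 0.76 [334. 213.  34.  37.] [549.  43.  30.]
bar_tab 0.96 [400. 200.  58.  18.] [574. -86.  48.]
bar_nose 0.73 [396. 199.  65.  26.] [581. -83.  17.]
bar_nose 0.55 [336. 213.  29.  39.] [551.  39.  17.]
strap 0.84 [370. 209. 151.  72.] [558. -28.  30.]
keeper_end 0.55 [335. 213.  34.  35.] [549.  40.  31.]
padlock 0.75 [400. 262.  40.  31.] [455. -89.  20.]
padlock 0.42 [399. 201.  62.  22.] [577. -90.  20.]
tape_1 0.6 [338. 278.  52.  52.] [421.  34.  25.]
tape_1 0.58 [397. 200.  66.  24.] [578. -84.  25.]
side [269.49999782 640.22626947 592.16421734] 437.5913672957379 -0.07151951581018014
disc_peg 0.93 [329. 213.  37.  43.] [536.  71.  62.]
disc_slot 0.97 [329. 213.  33.  42.] [554.  36.  30.]
bar_tab 0.57 [346. 175.  24.  46.] [569. -77.  48.]
bar_tab 0.24 [335. 208.  89.  94.] [540.  37.  48.]
bar_nose 0.78 [348. 175.  22.  44.] [ 582. -120.   17.]
strap 0.72 [332. 208.  85. 100.] [554.  19.  30.]
keeper_end 0.97 [335. 208.  90.  97.] [549.  17.  31.]
keeper_end 0.41 [347. 177.  20.  44.] [573. -92.  31.]
sample_pot_0 0.65 [288. 181.  23.  35.] [653.  25.  66.]
sample_pot_0 0.29 [397. 202.  22.  23.] [434. -19.  66.]
padlock 0.92 [396. 203.  22.  25.] [449. -72.  20.]
tape_1 0.56 [392. 239.  51.  46.] [416.  41.  25.]
1.0 [ 140.49109319 -505.87858872  200.14081491] [ 3.14147396e+00 -2.11310020e-05  2.70817495e-01]
```

View pics/top0.png

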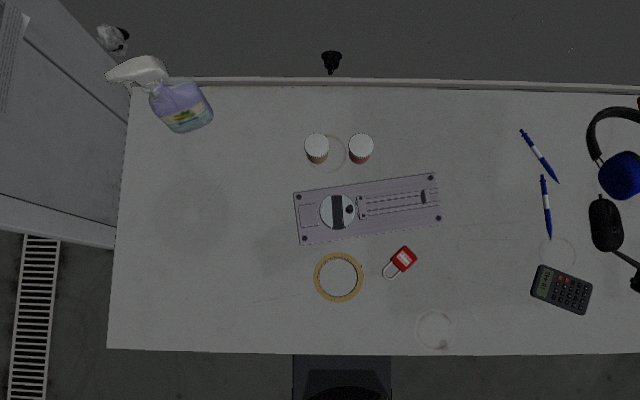

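View pics/side0.png

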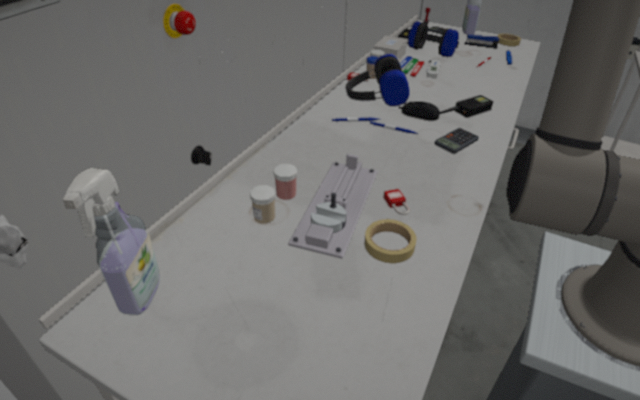

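The top view shows the plate from (294,192) to (440,220), with the disc near (337,211), its slot roughly across the bar, and the peg near (349,209). The tab is near (424,196). I'll enlarge this area.

```bash
python3 - <<'E'
from h import *
im=cv2.imread("pics/top0.png")[165:255,285:450]
cv2.imwrite("pics/top0z.png",np.clip(cv2.resize(im,None,fx=4.8,fy=4.8,interpolation=cv2.INTER_CUBIC)*1.3,0,255).astype(np.uint8))
im=cv2.imread("pics/side0.png")[145:260,280:410]
cv2.imwrite("pics/side0z.png",np.clip(cv2.resize(im,None,fx=5,fy=5,interpolation=cv2.INTER_CUBIC)*1.2,0,255).astype(np.uint8))
E
```

```text
(no output)
```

View pics/top0z.png

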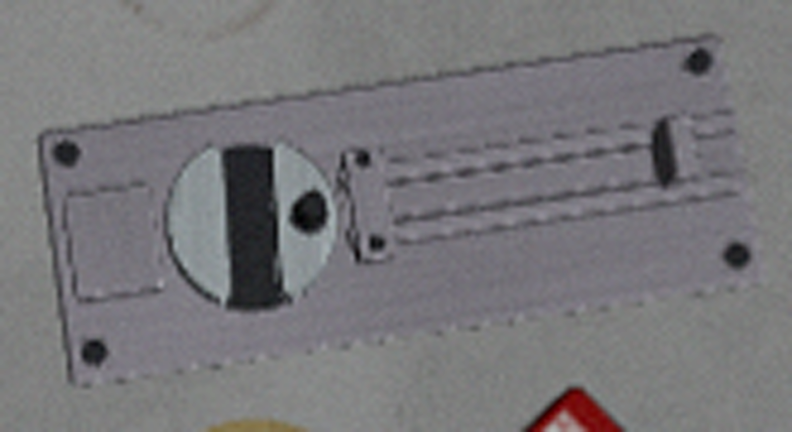

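View pics/side0z.png

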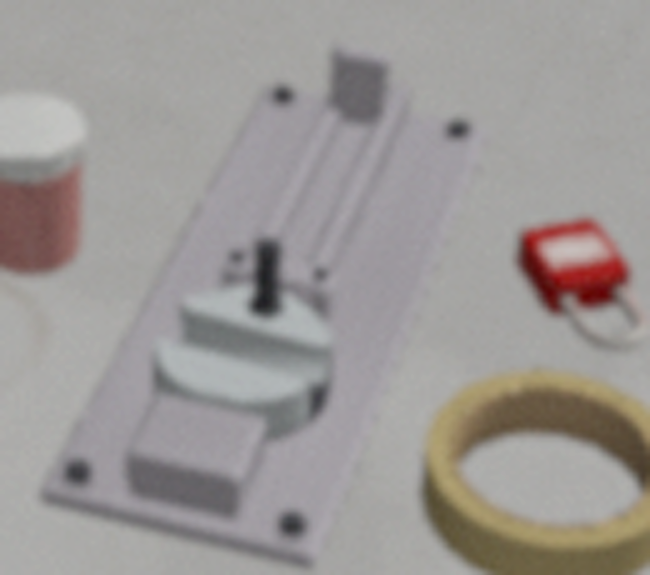

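The zoomed views give these points in crop pixels:
- Disc centre: (251,226).
- Peg top: (311,209), on the strap side, so the disc is near +90°.
- Tab: (665,152).
- Plate corners: (42,132), (75,382), (715,38) and (757,287).

Next I'll fit the base pose.

```bash
cat >> h.py <<'E'
def tobase(X,B): 
    c,s=np.cos(B[2]),np.sin(B[2]); d=np.asarray(X)[...,:2]-B[:2]; return d@np.array([[c,-s],[s,c]])
def fromb(x,y,B):
    c,s=np.cos(B[2]),np.sin(B[2]); return np.array([B[0]+c*x-s*y,B[1]+s*x+c*y])
E
python3 - <<'E'
from h import *
from scipy.optimize import least_squares
Z=lambda L:(np.array(L,float)+.5)/4.8-.5+[285,165]
Zs=lambda L:(np.array(L,float)+.5)/5-.5+[280,145]
P=[(85,55,8),(85,-55,8),(-215,55,8),(-215,-55,8),(0,0,30),(-50,0,30)]
px=Z([(75,382),(42,132),(757,287),(715,38),(251,226),(369,206)])
Ps=[(85,55,8),(85,-55,8)]; pxs=Zs([(312,562),(42,494)])
def W(P,B): return np.array([[*fromb(x,y,B),z] for x,y,z in P])
f=lambda B:(proj("top",W(P,B))-px).ravel()
r=least_squares(f,[549,43,1.6]); B=r.x; print("B",B,f(B).reshape(-1,2).round(1).tolist())
print("side resid",(proj("side",W(Ps,B))-pxs).round(1).tolist())
np.save("B.npy",B)
print("peg",tobase(ray("top",Z([(311,208)]),62),B),"tabtop",tobase(ray("top",Z([(655,152),(677,152),(662,118),(664,187)]),60),B))
print("peg side", tobase(ray("side",Zs([(268,241)]),62),B),"tab side",tobase(ray("side",Zs([(336,52),(385,62)]),60),B))
print(fromb(-24,0,B),fromb(-24,-40,B))
E
```

```text
B [553.27517737  37.26573452   1.72416317] [[-1.6, 0.9], [-1.6, 0.1], [2.3, -0.1], [1.2, -0.0], [-0.2, -0.9], [-0.0, -0.2]]
side resid [[0.6, -0.3], [-0.8, -0.6]]
peg [[-23.69373593   3.10662684]] tabtop [[-165.17565454   -0.4062609 ]
 [-174.046443      0.84715369]
 [-170.53788462  -13.86415785]
 [-166.20950976   14.28156879]]
peg side [[-26.74207858   0.06404701]] tab side [[-173.49181732  -13.42074802]
 [-173.1250739     9.54747795]]
[556.94156901  13.54743837] [596.47206259  19.65809109]
```

Emit:
{"name": "jog_arm", "arguments": {
  "dp": [
    [0,0,0],
    [0,0,0],
    [0,0,0],
    [0,0,0],
    [0,0,0],
    [0,0,0],
    [0,0,0],
    [0,0,0],
    [0,0,0]
  ],
  "twist": [-10.4,-10.4,-10.4,-10.4,-10.4,-10.4,-10.4,-10.4,0],
  "jaw": 0
}}

```text
time: 2.12
tool_pos: [140.5, -505.9, 200.1]
tcp_rot: [-3.142, 0.0, 1.721]
contact_force: [1.1, 0.5, 0.3]
grip_width: 6.4
finger_force: 0.0
```

```bash
cat > go.py <<'E'
import sys
from h import *
from scipy.spatial.transform import Rotation as Ro
B=np.load("B.npy"); o=bot.get_obs(); p=np.array(o["tool_pos"]); R=Ro.from_euler("xyz",o["tcp_rot"]).as_matrix()
print("t",o["time"],"base",tobase(p,B).round(1),"z",p[2].round(1),"yaw err deg",np.degrees(o["tcp_rot"][2]-B[2]).round(2),"rot",np.round(o["tcp_rot"],3),"F",np.round(o["contact_force"],1))
if len(sys.argv)>1:
    x,y,z=map(float,sys.argv[1:4]); print("dp tool mm",(R.T@(np.array([*fromb(x,y,B),z])-p)).round(1))
E
python3 go.py -24 -46 200
```

```text
t 2.125 base [-473.7  491. ] z 200.1 yaw err deg -0.16 rot [-3.142  0.     1.721] F [1.1 0.5 0.3]
dp tool mm [4.512e+02 5.357e+02 1.000e-01]
```

Emit:
{"name": "jog_arm", "arguments": {
  "dp": [
    [0.0322,0.0383,0],
    [0.0322,0.0383,0],
    [0.0322,0.0383,0],
    [0.0322,0.0383,0],
    [0.0322,0.0383,0],
    [0.0322,0.0383,0],
    [0.0322,0.0383,0]
  ],
  "twist": [0,0,0,0,0,0,0]
}}

```text
time: 3.0
tool_pos: [372.3, -241.2, 200.4]
tcp_rot: [3.141, 0.001, 1.718]
contact_force: [0.0, -0.4, -0.3]
grip_width: 0.5
finger_force: 0.0
```

Emit:
{"name": "jog_arm", "arguments": {
  "dp": [
    [0.0322,0.0383,0],
    [0.0322,0.0383,0],
    [0.0322,0.0383,0],
    [0.0322,0.0383,0],
    [0.0322,0.0383,0],
    [0.0322,0.0383,0],
    [0.0322,0.0383,0],
    [0,0,0]
  ],
  "twist": [0,0,0,0,0,0,0,0]
}}

```text
time: 4.0
tool_pos: [603.5, 23.7, 199.3]
tcp_rot: [3.142, -0.001, 1.722]
contact_force: [-0.4, -0.8, -0.3]
grip_width: 0.6
finger_force: 0.0
```

```bash
python3 go.py -24 -46 42
```

```text
t 4.0 base [-21.  -47.6] z 199.3 yaw err deg -0.1 rot [ 3.142e+00 -1.000e-03  1.722e+00] F [-0.4 -0.8 -0.3]
dp tool mm [ -3.   -1.6 157.3]
```

Emit:
{"name": "jog_arm", "arguments": {
  "dp": [
    [-0.003,-0.0016,0.04],
    [0,0,0.04],
    [0,0,0.04],
    [0,0,0.025],
    [0,0,0.012],
    [0,0,0]
  ],
  "twist": [0,0,0,0,0,0]
}}

```text
time: 4.75
tool_pos: [600.7, 17.3, 42.9]
tcp_rot: [-3.141, -0.0, 1.721]
contact_force: [0.0, 0.1, 0.3]
grip_width: 0.5
finger_force: 0.0
```

Emit:
{"name": "jog_arm", "arguments": {
  "dp": [
    [0,-0.006,0],
    [0,-0.006,0],
    [0,-0.006,0],
    [0,-0.006,0],
    [0,-0.005,0]
  ],
  "twist": [0,0,0,0,0]
}}

```text
time: 5.38
tool_pos: [572.0, 13.3, 43.2]
tcp_rot: [3.141, 0.0, 1.723]
contact_force: [0.2, -1.1, 0.5]
grip_width: 0.6
finger_force: 0.0
```

```bash
python3 go.py -24 -6 42
```

```text
t 5.375 base [-26.6 -14.8] z 43.2 yaw err deg -0.08 rot [3.141 0.    1.723] F [ 0.2 -1.1  0.5]
dp tool mm [ 2.6 -8.8  1.2]
```

Emit:
{"name": "jog_arm", "arguments": {
  "dp": [
    [0.002,-0.003,0],
    [0,-0.003,0],
    [0,-0.003,0],
    [0,0,0]
  ],
  "twist": [0,0,0,0]
}}

```text
time: 5.88
tool_pos: [563.0, 13.9, 43.1]
tcp_rot: [-3.141, 0.0, 1.723]
contact_force: [-0.1, 0.1, 0.3]
grip_width: 0.4
finger_force: 0.0
```

```bash
python3 go.py; python3 - <<'E'
from h import *
im=bot.capture("top")[150:260,275:455]; s=bot.capture("side")[145:260,280:410]
a=cv2.resize(im,(790,483),interpolation=cv2.INTER_CUBIC); b=cv2.resize(s,(650,575),interpolation=cv2.INTER_CUBIC)
cv2.imwrite("pics/s1.png",b)
E
```

```text
t 5.875 base [-24.6  -6.1] z 43.1 yaw err deg -0.07 rot [-3.141  0.     1.723] F [-0.1  0.1  0.3]
```

View pics/s1.png

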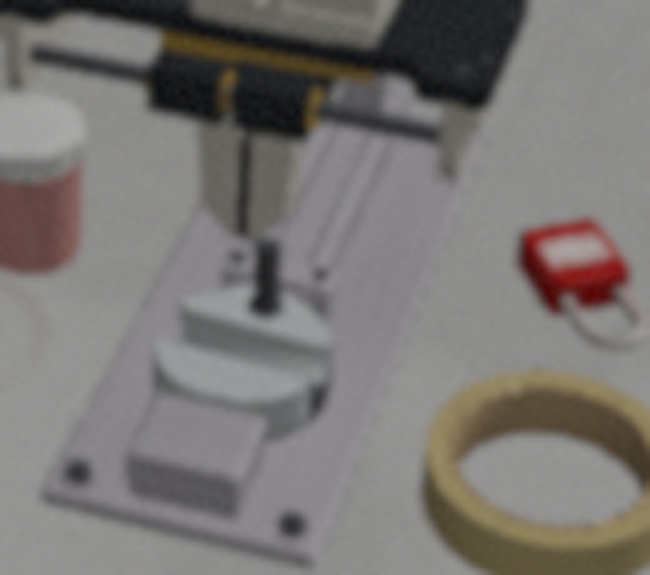

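Peg unmoved at (268,241–310). The finger tips end near (245,232), behind the peg. I'll check the projection of the TCP.

```bash
python3 - <<'E'
from h import *
B=np.load("B.npy"); o=bot.get_obs(); p=np.array(o["tool_pos"])
c=lambda X:((proj("side",X)-[280,145]+.5)*5-.5).round(0)
print("tcp",c([p]),"pegtop",c([[*fromb(-24,2,B),62]]),"pegfoot",c([[*fromb(-24,2,B),33]]),"origin30",c([[*fromb(0,0,B),30]]),c([[*fromb(-35,0,B),30],[*fromb(35,0,B),30]]))
print(ray("side",np.array([[245.5,232.5]])/5+[279.6,144.6],43), p)
E
```

```text
tcp [[250. 278.]] pegtop [[271. 246.]] pegfoot [[268. 303.]] origin30 [[245. 343.]] [[271. 291.]
 [217. 398.]]
[[578.35449159 -12.45007064  43.        ]] [563.27711715  13.92480373  43.10071367]
```

```bash
python3 - <<'E'
from h import *
im=bot.capture("top"); p=np.array(bot.get_obs()["tool_pos"])
print((proj("top",[p,p+[0,0,66]])-[255,130]+.5)*3.6)
cv2.imwrite("pics/t1.png",cv2.resize(im[130:270,255:470],None,fx=3.6,fy=3.6,interpolation=cv2.INTER_CUBIC))
E
```

```text
[[339.05004318 271.19260814]
 [344.84066429 247.99885954]]
```

View pics/t1.png

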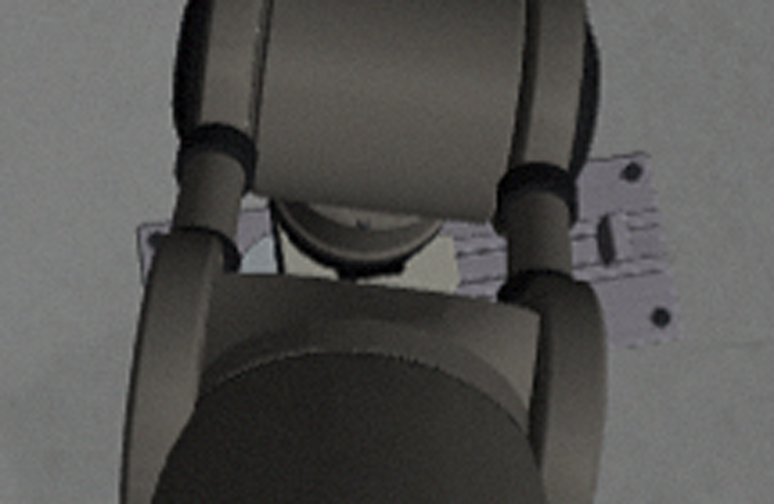

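Top view: the cream gripper body is at (280–460, 230–290), near the expected (345–355, 220–270). The side view puts the tip either about 23 mm too high or off in xy. A gentle touch on the empty plate will tell which.

Emit:
{"name": "jog_arm", "arguments": {
  "dp": [
    [0,0.02,0],
    [-0.02,0.019,0],
    [-0.045,0,0],
    [-0.04,0,0],
    [0,0,0.008],
    [0,0,0.008],
    [0,0,0.006],
    [0,0,0]
  ],
  "twist": [0,0,0,0,0,0,0,0]
}}

```text
time: 7.02
tool_pos: [617.1, -82.8, 20.4]
tcp_rot: [-3.14, -0.001, 1.724]
contact_force: [-0.7, 0.1, 0.3]
grip_width: 0.5
finger_force: 0.0
```

```bash
python3 go.py; python3 - <<'E'
from h import *
B=np.load("B.npy"); o=bot.get_obs(); p=np.array(o["tool_pos"])
s=bot.capture("side"); print((proj("side",[p])-[270,120]+.5)*5)
cv2.imwrite("pics/s2.png",cv2.resize(s[120:235,270:410],None,fx=5,fy=5,interpolation=cv2.INTER_CUBIC))
E
```

```text
t 7.025 base [-128.4  -44.8] z 20.4 yaw err deg 0.0 rot [-3.140e+00 -1.000e-03  1.724e+00] F [-0.7  0.1  0.3]
[[287.36318256 289.76481991]]
```

View pics/s2.png

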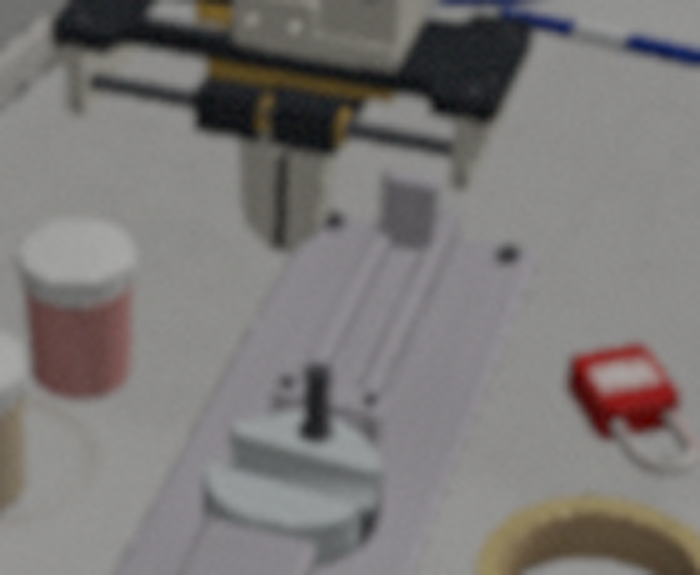

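Tip visible at (285,245), predicted (287,290): the same 45 px mismatch. Lowering gently in small steps.

Emit:
{"name": "jog_arm", "arguments": {
  "dp": [
    [0,0,0.004],
    [0,0,0.004],
    [0,0,0.002],
    [0,0,0.001],
    [0,0,0.001],
    [0,0,0.001]
  ],
  "twist": [0,0,0,0,0,0]
}}

```text
time: 7.82
tool_pos: [617.7, -84.0, 8.1]
tcp_rot: [3.141, 0.0, 1.723]
contact_force: [0.9, 0.3, -0.2]
grip_width: 0.5
finger_force: 0.0
```

Emit:
{"name": "jog_arm", "arguments": {
  "dp": [
    [0,0,0.001],
    [0,0,0.001],
    [0,0,0.001],
    [0,0,0.001]
  ],
  "twist": [0,0,0,0]
}}

```text
time: 8.32
tool_pos: [617.7, -83.9, 4.0]
tcp_rot: [3.142, 0.0, 1.723]
contact_force: [-0.3, 0.2, -0.4]
grip_width: 0.6
finger_force: 0.0
```

Emit:
{"name": "jog_arm", "arguments": {
  "dp": [
    [0,0,0.001],
    [0,0,0.001],
    [0,0,0.001],
    [0,0,0.001],
    [0,0,0.001],
    [0,0,0.001],
    [0,0,0.001]
  ],
  "twist": [0,0,0,0,0,0,0]
}}

```text
time: 9.2
tool_pos: [617.6, -83.9, -3.0]
tcp_rot: [3.142, 0.0, 1.723]
contact_force: [0.8, -0.3, 0.3]
grip_width: 0.7
finger_force: 0.0
```

Emit:
{"name": "jog_arm", "arguments": {
  "dp": [
    [0,0,0.002],
    [0,0,0.002],
    [0,0,0.002],
    [0,0,0.001],
    [0,0,0.001],
    [0,0,0.001],
    [0,0,0]
  ],
  "twist": [0,0,0,0,0,0,0]
}}

```text
time: 10.07
tool_pos: [617.6, -83.9, -12.0]
tcp_rot: [-3.141, 0.0, 1.723]
contact_force: [0.0, -0.8, 0.2]
grip_width: 0.4
finger_force: 0.0
```

Emit:
{"name": "jog_arm", "arguments": {
  "dp": [
    [0,0,0.001],
    [0,0,0.001],
    [0,0,0]
  ],
  "twist": [0,0,0]
}}

```text
time: 10.45
tool_pos: [617.5, -83.9, -14.0]
tcp_rot: [-3.141, 0.0, 1.723]
contact_force: [0.1, -0.0, 0.2]
grip_width: 0.2
finger_force: 0.0
```

Emit:
{"name": "jog_arm", "arguments": {
  "dp": [
    [0,0,0.001],
    [0,0,0.001],
    [0,0,0]
  ],
  "twist": [0,0,0]
}}

```text
time: 10.82
tool_pos: [617.5, -83.9, -16.0]
tcp_rot: [-3.141, -0.0, 1.723]
contact_force: [-0.4, -0.8, 0.4]
grip_width: 0.2
finger_force: 0.0
```

Emit:
{"name": "jog_arm", "arguments": {
  "dp": [
    [0,0,0.001],
    [0,0,0.001],
    [0,0,0]
  ],
  "twist": [0,0,0]
}}

```text
time: 11.2
tool_pos: [617.6, -83.9, -18.0]
tcp_rot: [-3.141, 0.0, 1.723]
contact_force: [0.3, -0.3, -0.3]
grip_width: 0.7
finger_force: 0.0
```

Emit:
{"name": "jog_arm", "arguments": {
  "dp": [
    [0,0,0.001],
    [0,0,0.001],
    [0,0,0]
  ],
  "twist": [0,0,0]
}}

```text
time: 11.58
tool_pos: [617.7, -84.0, -18.3]
tcp_rot: [3.141, 0.0, 1.723]
contact_force: [-3.9, 0.2, 11.4]
grip_width: 0.5
finger_force: 5.4
```

Emit:
{"name": "jog_arm", "arguments": {
  "dp": [
    [0,0,0.001],
    [0,0,0.001],
    [0,0,0]
  ],
  "twist": [0,0,0]
}}

```text
time: 11.95
tool_pos: [617.8, -83.9, -18.4]
tcp_rot: [3.14, 0.001, 1.723]
contact_force: [-8.9, 1.6, 23.5]
grip_width: 0.5
finger_force: 12.0
```

Contact at reported z −18.2 on the 8 mm plate, so the real tip sits about 26 mm above the reported TCP. I'll correct for that and redo the peg push with reported z ≈ 15.

Emit:
{"name": "jog_arm", "arguments": {
  "dp": [
    [0,0,-0.018],
    [0,0,-0.018],
    [0.035,0,0],
    [0.035,0,0],
    [0.034,0,0],
    [0,0,0]
  ],
  "twist": [0,0,0,0,0,0]
}}

```text
time: 12.7
tool_pos: [601.7, 21.1, 14.7]
tcp_rot: [3.141, -0.0, 1.726]
contact_force: [-0.2, -0.2, -0.1]
grip_width: 0.2
finger_force: 0.0
```

```bash
python3 go.py -24 -27 15
```

```text
t 12.7 base [-23.4 -45.4] z 14.7 yaw err deg 0.1 rot [ 3.141 -0.     1.726] F [-0.2 -0.2 -0.1]
dp tool mm [ -0.6 -18.4  -0.3]
```

Emit:
{"name": "jog_arm", "arguments": {
  "dp": [
    [0,-0.009,0],
    [0,-0.009,0],
    [0,-0.004,0],
    [0,-0.003,0],
    [0,-0.003,0]
  ],
  "twist": [0,0,0,0,0]
}}

```text
time: 13.32
tool_pos: [575.0, 14.1, 14.4]
tcp_rot: [3.14, 0.001, 1.723]
contact_force: [3.1, -0.9, -1.1]
grip_width: 0.5
finger_force: 1.2
```

Emit:
{"name": "jog_arm", "arguments": {
  "dp": [
    [0,-0.004,0],
    [0,-0.004,0],
    [0,-0.004,0]
  ],
  "twist": [0,0,0]
}}

```text
time: 13.7
tool_pos: [562.8, 13.7, 14.3]
tcp_rot: [3.14, -0.001, 1.722]
contact_force: [4.7, 4.9, -1.6]
grip_width: 0.3
finger_force: 3.1
```

```bash
python3 go.py
```

```text
t 13.7 base [-24.8  -5.8] z 14.3 yaw err deg -0.1 rot [ 3.140e+00 -1.000e-03  1.722e+00] F [ 4.7  4.9 -1.6]
```

Emit:
{"name": "jog_arm", "arguments": {
  "dp": [
    [0,0.012,0],
    [-0.024,0,0],
    [0,-0.015,0],
    [0,-0.015,0],
    [0.006,0,0],
    [0.005,0,0],
    [0,0,0]
  ],
  "twist": [0,0,0,0,0,0,0]
}}

```text
time: 14.58
tool_pos: [547.0, -2.1, 14.1]
tcp_rot: [3.141, 0.0, 1.724]
contact_force: [-0.4, -0.1, -0.1]
grip_width: 0.5
finger_force: 0.0
```

```bash
python3 go.py -17 13 15
```

```text
t 14.575 base [-37.9  12.2] z 14.1 yaw err deg -0.01 rot [3.141 0.    1.724] F [-0.4 -0.1 -0.1]
dp tool mm [20.9 -0.8 -0.9]
```

Emit:
{"name": "jog_arm", "arguments": {
  "dp": [
    [0.004,0,0],
    [0.004,0,0],
    [0.004,0,0],
    [0.003,0,0]
  ],
  "twist": [0,0,0,0]
}}

```text
time: 15.08
tool_pos: [543.1, 11.0, 13.8]
tcp_rot: [-3.139, 0.001, 1.723]
contact_force: [-2.4, -4.5, -0.9]
grip_width: 0.4
finger_force: 2.2
```

Emit:
{"name": "jog_arm", "arguments": {
  "dp": [
    [0.003,0,0],
    [0.003,0,0],
    [0,0,0]
  ],
  "twist": [0,0,0]
}}

```text
time: 15.45
tool_pos: [543.4, 18.4, 14.1]
tcp_rot: [3.141, -0.0, 1.723]
contact_force: [0.1, -0.5, -0.1]
grip_width: 0.3
finger_force: 0.4
```

```bash
python3 go.py
```

```text
t 15.45 base [-17.2  12.6] z 14.1 yaw err deg -0.06 rot [ 3.141 -0.     1.723] F [ 0.1 -0.5 -0.1]
```

Emit:
{"name": "jog_arm", "arguments": {
  "dp": [
    [-0.02,0,0],
    [0,0,-0.05],
    [-0.047,0.003,0],
    [-0.047,0.003,0],
    [-0.047,0.003,0],
    [-0.047,0.003,0],
    [0,0,0]
  ],
  "twist": [0,0,0,0,0,0,0]
}}

```text
time: 16.32
tool_pos: [587.3, -190.4, 64.1]
tcp_rot: [3.14, 0.002, 1.718]
contact_force: [-0.3, 0.6, -0.7]
grip_width: 0.4
finger_force: 0.0
```

```bash
python3 go.py -222 0 12; python3 - <<'E'
from h import *
a=cv2.resize(bot.capture("top")[170:250,290:450],(800,400),interpolation=cv2.INTER_CUBIC)
cv2.imwrite("pics/t3.png",np.clip(a*1.3,0,255).astype(np.uint8))
E
```

```text
t 16.325 base [-230.2    1.2] z 64.1 yaw err deg -0.34 rot [3.140e+00 2.000e-03 1.718e+00] F [-0.3  0.6 -0.7]
dp tool mm [ 8.3  1.1 52.1]
```

View pics/t3.png

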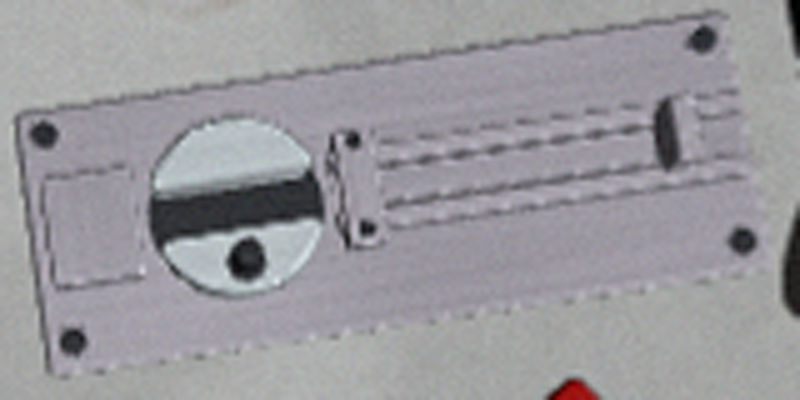

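The slot, from (152,220) to (322,195), slopes about −0.155 and the plate about −0.15, so it is lined up. Next I'll come down behind the tab and push.

Emit:
{"name": "jog_arm", "arguments": {
  "dp": [
    [0,0.001,0.03],
    [0,0,0.022],
    [0,0,0],
    [0.015,0,0],
    [0.01,0,0],
    [0.008,0,0],
    [0.008,0,0]
  ],
  "twist": [-0.3,0,0,0,0,0,0]
}}

```text
time: 17.25
tool_pos: [581.8, -144.9, 12.9]
tcp_rot: [3.14, 0.001, 1.729]
contact_force: [1.0, -1.0, 1.9]
grip_width: 0.5
finger_force: 0.9
```

```bash
python3 go.py -90 0 12
```

```text
t 17.25 base [-184.4   -0.4] z 12.9 yaw err deg 0.25 rot [3.140e+00 1.000e-03 1.729e+00] F [ 1.  -1.   1.9]
dp tool mm [94.4  0.   0.8]
```

Emit:
{"name": "jog_arm", "arguments": {
  "dp": [
    [0.008,0,0],
    [0.008,0,0],
    [0.008,0,0],
    [0.008,0,0],
    [0.008,0,0]
  ],
  "twist": [0,0,0,0,0]
}}

```text
time: 17.88
tool_pos: [574.9, -105.1, 12.1]
tcp_rot: [-3.142, 0.0, 1.728]
contact_force: [0.5, -1.7, 1.5]
grip_width: 0.4
finger_force: 0.9
```

Emit:
{"name": "jog_arm", "arguments": {
  "dp": [
    [0.008,0,0],
    [0.008,0,0],
    [0.008,0,0],
    [0.008,0,0],
    [0.008,0,0]
  ],
  "twist": [0,0,0,0,0]
}}

```text
time: 18.5
tool_pos: [568.7, -65.6, 12.1]
tcp_rot: [3.142, 0.0, 1.728]
contact_force: [0.8, -0.2, 1.8]
grip_width: 0.2
finger_force: 0.9
```

```bash
python3 go.py -84 0 12
```

```text
t 18.5 base [-104.     0.5] z 12.1 yaw err deg 0.23 rot [3.142 0.    1.728] F [ 0.8 -0.2  1.8]
dp tool mm [20.   0.6  0.1]
```

Emit:
{"name": "jog_arm", "arguments": {
  "dp": [
    [0.005,0,0],
    [0.004,0,0],
    [0.003,0,0],
    [0.002,0,0],
    [0.002,0,0]
  ],
  "twist": [0,0,0,0,0]
}}

```text
time: 19.12
tool_pos: [566.1, -50.2, 12.0]
tcp_rot: [-3.141, -0.0, 1.728]
contact_force: [0.1, -0.2, -0.9]
grip_width: 0.6
finger_force: 0.4
```

Emit:
{"name": "jog_arm", "arguments": {
  "dp": [
    [0.001,0,0],
    [0.001,0,0],
    [0.001,0,0]
  ],
  "twist": [0,0,0]
}}

```text
time: 19.5
tool_pos: [565.7, -47.4, 12.1]
tcp_rot: [-3.141, 0.0, 1.728]
contact_force: [0.2, -3.2, -0.6]
grip_width: 0.8
finger_force: 2.2
```

```bash
python3 go.py -84 0 12
```

```text
t 19.5 base [-85.5   0.6] z 12.1 yaw err deg 0.23 rot [-3.141  0.     1.728] F [ 0.2 -3.2 -0.6]
dp tool mm [1.5 0.6 0.1]
```

Emit:
{"name": "jog_arm", "arguments": {
  "dp": [
    [0.001,0,0],
    [0.001,0,0],
    [0,0,0]
  ],
  "twist": [0,0,0]
}}

```text
time: 19.88
tool_pos: [566.5, -47.1, 12.7]
tcp_rot: [3.14, 0.003, 1.728]
contact_force: [1.4, -8.2, 0.6]
grip_width: 0.6
finger_force: 4.1
```

Emit:
{"name": "jog_arm", "arguments": {
  "dp": [
    [0.001,0,0],
    [0.001,0,0],
    [0,0,0]
  ],
  "twist": [0,0,0]
}}

```text
time: 20.25
tool_pos: [567.2, -46.8, 13.3]
tcp_rot: [3.138, 0.006, 1.729]
contact_force: [2.3, -14.1, 2.6]
grip_width: 0.3
finger_force: 7.2
```

The force is rising against a firm stop where the end wall should be. I'll back off and check.

Emit:
{"name": "jog_arm", "arguments": {
  "dp": [
    [-0.006,0,0],
    [-0.03,0,0],
    [-0.045,0,0],
    [0,0,-0.05],
    [-0.05,0,-0.05],
    [-0.05,0,0],
    [0,0,0]
  ],
  "twist": [0,0,0,0,0,0,0]
}}

```text
time: 21.12
tool_pos: [592.7, -219.4, 106.5]
tcp_rot: [3.141, 0.001, 1.724]
contact_force: [-0.5, 0.8, -1.1]
grip_width: 0.4
finger_force: 0.0
```

```bash
python3 go.py; python3 - <<'E'
from h import *
a=cv2.resize(bot.capture("top")[170:250,290:450],(800,400),interpolation=cv2.INTER_CUBIC)
b=cv2.resize(bot.capture("side")[165:260,300:390],(190,200),interpolation=cv2.INTER_CUBIC)
c=np.zeros((600,800,3),np.uint8);c[:400]=np.clip(a*1.3,0,255);c[400:,:190]=b
cv2.imwrite("pics/t4.png",c)
Z=lambda L:(np.array(L,float)+.5)/5-.5+[290,170]
B=np.load("B.npy")
print("home tab back/front tops, crop px",((proj("top",[[*fromb(x,0,B),60] for x in(-74,-64)])-[290,170]+.5)*5-.5).round())
E
```

```text
t 21.125 base [-2.597e+02  2.000e-01] z 106.5 yaw err deg 0.02 rot [3.141e+00 1.000e-03 1.724e+00] F [-0.5  0.8 -1.1]
home tab back/front tops, crop px [[426. 167.]
 [401. 170.]]
```

View pics/t4.png

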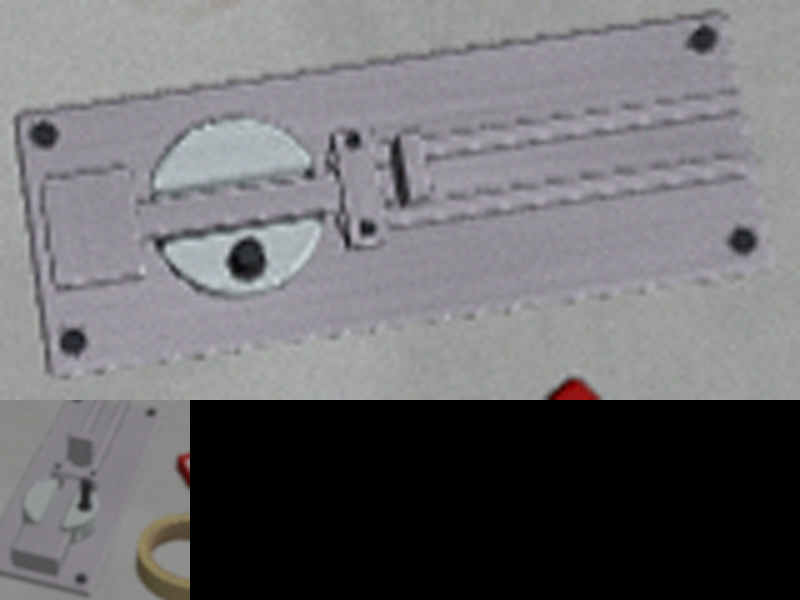

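The bar runs through the disc and into the keeper. The tab top is at (407–430,168), against (401–426) expected for fully home, and the stop was firm. The gripper is clear, so I'm handing it in.

```bash
python3 -c "
from plant import bot
print(bot.close_job())"
```

```text
the job is handed in; nothing more can be done
None
```

I handed the job in at about 21 s: in the last picture the slot is lined up with the bar and the bar runs through the disc into the keeper, where it met a firm stop about 1 to 2 mm from the expected home position; the hand-in gave no verdict.

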